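# Close the hasp of the packed sample box

### The job

Two identical blue-lidded sample boxes stand on the worktop with their steel hasps swung up. Close the hasp of the packed box, the one with three brown bottles under its clear window: swing the leaf over towards the staple and press it fully down flat, so that the staple stands through its slot ready for a padlock. Leave the hasp of the empty box open.

Things in the scene. Friction and masses are not known exactly. Their poses are not given: they have to be found in the camera images.
- packed_hinge (a point): Middle of the hasp's hinge axis on the packed box: white, 210x160x85 mm high, blue lid, three brown bottles under its clear window; fixed. 91 mm above the worktop, 6 above the flat box top. Axes: z up, y along the hinge, -x to staple and grey front strip; window on the +x side. Yaw 1.07 to 2.57 rad: staple to the right or far right. Staple: brass loop centred at x = -70 mm, 14 mm long, top at z = +24 mm.
- packed_hasp (a joint): Angle (rad) of the packed box's hasp leaf: 0 = flat over the staple (hard stop), 1.57 = upright, more = leaning back over the window; starts 1.1 to 2.1. At angle a it points from the hinge along (-cos a, 0, sin a) in the hinge's axes. Stiff: it stays where left and needs about 0.07 Nm to move (2 N at 40 mm). When closed, its top is clear to press from the hinge out to 55 mm.
- empty_hinge (a point): The same hinge point on the empty box: same box and hasp, nothing under its window. Each leaf is a steel plate 3 mm thick, 40 mm wide, reaching 104 mm from the hinge axis; its outer face (the top when closed) is 0.5 mm off the axis; its slot, 15 mm wide, lies 64 to 90 mm from the axis.
- empty_hasp (a joint): Angle (rad) of the empty box's hasp leaf, counted likewise; starts 1.1 to 2.1 and is to stay open.

How it is judged:
By the outcome, as a careful person would: the job done as asked, in the order asked, and still so for the second after the job is handed in, with the robot touching nothing.
It also fails if it takes over 30 s, if anything falls off the work surface, if the arm or the gripper's body presses on something with over 40 N, if the wrist force passes 120 N, or if a joint passes its speed limit or range.

### The arm

A 7-joint arm with a two-finger parallel gripper is mounted at the origin on a cart in front of the work surface, level with it; the furniture and walls round the work are solid. World frame = base frame: x ahead of the robot, y to its left, z up, the work surface at z = 0. Lengths are in mm, angles in rad, forces in N, time in s.
With the tool pointing down it reaches from about 425 to 800 mm from the base axis. Payload 8.3 kg.
Tool frame: the origin (TCP) lies on the mounting face of the last link; the fingertips stand 173 mm ahead of it and the grasp point (between the pads) lies 155 mm ahead of it; z points along the fingers, y is the direction in which the jaws open and shut (so a half turn about z gives the same grasp; the last joint's range is limited). The gripper opens to 85 mm and grips with 20 to 120 N. Pads are 22 mm wide; open, the fingers measure 114 mm over their backs; the gripper's body (76 mm by 85 mm) begins 54 mm behind the grasp point. The pads swing forward as they close: fully open they stand 13 mm farther back than shut.
Start: joints at [1.11, 0.383, 0.016, 1.37, -0.006, 1.388, -0.046], TCP at [242.148, -576.177, 404.679] pointing down, gripper open.
Joint ranges: [-2.95, 2.95], [-0.25, 2.06], [-1.52, 1.56], [0.18, 2.33], [-1.44, 4.58], [0.02, 2.06], [-3.01, 3.01]. Speed limits (rad/s): [2.39, 2.39, 3.01, 3.01, 3.14, 3.14, 3.14].

### API

Orientations are given as a rotation vector (axis times angle).
In Python, from workcell import * gives the robot as it stands.
- The arm moves only by the tool arm_command, never from a script. Its argument "deltas" is a list of rows, each an object with "translation": the shift along the tool's x, y, z in m, a list of three; "turn": the turn, a rotation vector about the tool's x, y, z in degrees, a list of three; "hand": the finger opening in m, from 0 to 0.0854. A call has 1 to 20 rows; each row shifts and turns the commanded pose from where the row before left it, along the tool's axes as they then stand; what a row does not reach is not made up. A row lasts 1/8 s, in which the tool goes at most 62.5 mm and 10.7 degrees, less where a joint would pass 70% of its speed; a pose out of reach is approached as far as the arm can. A call is refused whole if a number of a shift passes 0.0625 or a number of a turn 10.7, either way. A call with a gripper value outside its range is refused whole. The fingers move at their own pace and stop on an object; "squeeze" is the grip in N (left out, the last holds). Time passes only in rows, so rows that do not move let the fingers close. It gives the time, the measured TCP pose, the force and the opening at its end, in the units of the state.
- state(): the state, without advancing time (a new reading comes with each control period).
- get_image(name): name is "side" or "top"; returns the picture (420x560x3 uint8, blue, green, red); there is no depth.
- get_calibration(name): a dict with "camera_matrix" (3x3 intrinsics, pixels), "extrinsics" (4x4, takes a point from camera to world coordinates). Camera axes: x right, y up, looking along -z (the intrinsics and any distortion apply to the point x, -y, -z); pixel columns grow to the right and rows downward; lengths in mm; the calibration is good to about 2 mm. A picture is of the moment at which its call begins. get_calibration takes no time and is no camera call.
- hand_in(): hands the job in, once; it reports no verdict.
The state is a dict: "t": time; "joint_positions": joint angles; "dq": joint speeds; "effort": joint torques, N m; "ee_pos": TCP position; "tcp_rot": TCP orientation; "wrist_force": force on the tool from outside, world axes, zero at the start; "ft_torque": the same for the moment, N m; "finger_gap": opening from 0.0 (shut) to 1.0 (fully open).
Only numpy, scipy, OpenCV 4.12 (cv2) and the standard library are available. Lean on these libraries where they do the work, as an engineer would, in place of code of your own. Each camera call takes 0.05 s, during which the arm holds its last target.

## Working session

There is one attempt and no reset: what is moved stays moved. The work goes in short steps, Python scripts to look and compute and a tool call to move; the robot and the scene stay as the last step left them, time stands still between calls to the robot, and variables do not carry over. Pictures are saved under pics/ and viewed, and the job is handed in when it is done.

Besides the shell and the picture viewer there is one more tool, called after "Request:" in YAML: its name, and indented under it one key for each argument. arm_command: Moves the arm, as the interface text tells. Its arguments: {"type":"object","properties":{"deltas":{"type":"array","items":{"type":"object","properties":{"translation":{"type":"array","items":{"type":"number"}},"turn":{"type":"array","items":{"type":"number"}},"hand":{"type":"number"}}}},"squeeze":{"type":"number"}},"required":["deltas"]}

```bash
mkdir -p pics
python3 - <<'E'
from workcell import *
import cv2
for n in("side","top"):
    cv2.imwrite(f"pics/{n}0.png",get_image(n)); c=get_calibration(n); print(n,c)
print(state())
E
```

```text
side {'camera_matrix': array([[410.14933378,   0.        , 272.21773684],
       [  0.        , 410.14933378, 204.18333021],
       [  0.        ,   0.        ,   1.        ]]), 'extrinsics': array([[-9.74570875e-01,  9.92940390e-02, -2.00878828e-01,
         2.89289756e+02],
       [-2.23888311e-01, -4.68504585e-01,  8.54621248e-01,
         8.00600467e+02],
       [-9.25385644e-03,  8.77863399e-01,  4.78821698e-01,
         5.48107753e+02],
       [ 0.00000000e+00,  0.00000000e+00,  0.00000000e+00,
         1.00000000e+00]])}
top {'camera_matrix': array([[393.40051879,   0.        , 276.80157366],
       [  0.        , 393.40051879, 207.30423114],
       [  0.        ,   0.        ,   1.        ]]), 'extrinsics': array([[ 2.23520433e-02,  9.79647441e-01, -1.99477511e-01,
         3.32302986e+02],
       [-9.99743817e-01,  2.11916052e-02, -7.95084769e-03,
         5.71953811e+01],
       [-3.56177892e-03,  1.99604126e-01,  9.79870148e-01,
         9.49690627e+02],
       [ 0.00000000e+00,  0.00000000e+00,  0.00000000e+00,
         1.00000000e+00]])}
{'t': 0.1, 'joint_positions': array([ 1.11010872,  0.38414171,  0.01638475,  1.37103514, -0.00632945,
        1.38822688, -0.04648732]), 'dq': array([ 0.00050946, -0.00235557,  0.00100496, -0.00252074,  0.00082434,
       -0.00162821, -0.0002675 ]), 'effort': array([ 3.11100710e-03, -6.29129291e+01,  8.47610906e-01, -3.72757244e+01,
        1.68431166e-02,  1.05083614e-02,  1.75253689e-05]), 'ee_pos': array([ 242.09244301, -576.04357826,  403.79269082]), 'tcp_rot': array([-3.07794524e+00, -6.20485422e-01,  5.46702330e-04]), 'wrist_force': array([ 0.77223041, -0.09038392, -0.12364282]), 'ft_torque': array([-0.04041262, -0.01240911, -0.07029055]), 'finger_gap': 1.0016615104644304}
```

View pics/side0.png

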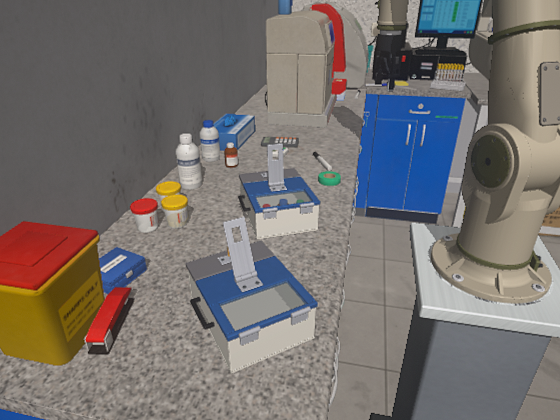

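View pics/top0.png

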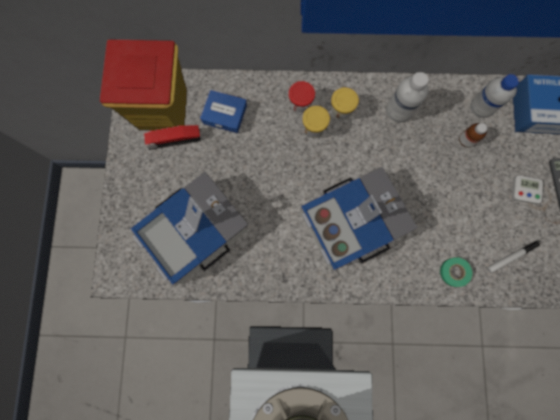

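Top: the packed box (three bottle caps in the window) is around pixel (360,220), and the empty one is around (190,230). I'll enlarge the packed one.

Run:
```python
import cv2
t=cv2.imread("pics/top0.png");s=cv2.imread("pics/side0.png")
cv2.imwrite("pics/tc.png",cv2.resize(t[160:280,290:430],None,fx=5,fy=5,interpolation=cv2.INTER_CUBIC))
cv2.imwrite("pics/sc.png",cv2.resize(s[135:245,230:330],None,fx=5,fy=5,interpolation=cv2.INTER_CUBIC))
```

```text
(no output)
```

View pics/tc.png

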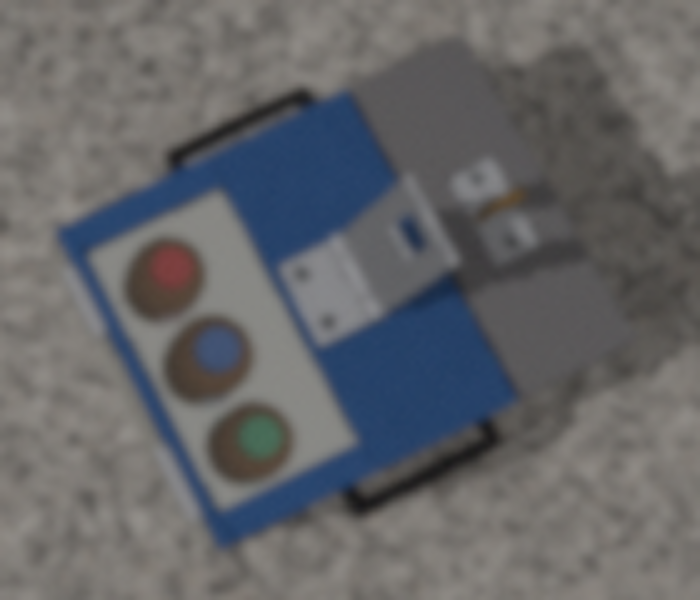

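View pics/sc.png

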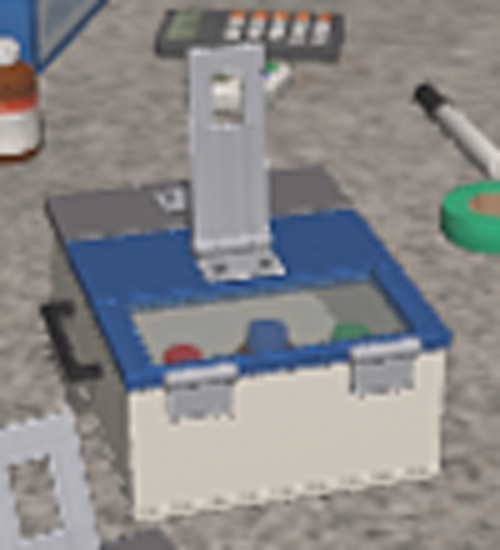

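Top crop: hinge line (335,237)-(380,318), leaf tip (408,180)-(460,262), staple (502,203). Side crop: hinge at about (231,248), leaf tip mid (228,47).

```bash
cat > h.py <<'E'
import numpy as np
from workcell import *
def ray(n,u,v):
    c=get_calibration(n);K=c["camera_matrix"];E=c["extrinsics"]
    d=E[:3,:3]@np.array([(u-K[0,2])/K[0,0],-(v-K[1,2])/K[1,1],-1]);return E[:3,3],d
def atz(n,u,v,z):
    o,d=ray(n,u,v);return o+d*(z-o[2])/d[2]
def tri(a,b):
    o1,d1=ray(*a);o2,d2=ray(*b)
    s=np.linalg.lstsq(np.c_[d1,-d2],o2-o1,rcond=None)[0]
    p,q=o1+d1*s[0],o2+d2*s[1];return (p+q)/2,np.linalg.norm(p-q)
def proj(n,p):
    c=get_calibration(n);K=c["camera_matrix"];E=c["extrinsics"]
    q=E[:3,:3].T@(np.array(p)-E[:3,3]);return K[0,2]+K[0,0]*q[0]/-q[2],K[1,2]-K[1,1]*q[1]/-q[2]
E
python3 - <<'E'
from h import *
T=lambda x,y:("top",290+x/5-.4,160+y/5-.4)
S=lambda x,y:("side",230+x/5-.4,135+y/5-.4)
h=atz(*T(357,278),91);st=atz(*T(502,203),115);print("hinge",h,"side",atz(*S(231,248),91),tri(T(357,278),S(231,248)))
print("staple",st,np.linalg.norm((st-h)[:2]))
a=atz(*T(335,237),91);b=atz(*T(380,318),91);print("hinge ends",a,b,np.linalg.norm(a-b))
y=np.degrees(np.arctan2(*(h-st)[1::-1]));print("yaw staple",y,"yaw hingeline",np.degrees(np.arctan2(*(a-b)[1::-1]))-90)
t,e=tri(T(434,221),S(228,47));print("tip",t,e,np.linalg.norm(t-h))
for nm,(p,q) in {"blueL-top":((60,230),(350,92)),"blue-bot":((225,545),(515,400)),"left":((60,230),(225,545)),"right":((350,92),(515,400))}.items():
    p=atz(*T(*p),85);q=atz(*T(*q),85);print(nm,np.degrees(np.arctan2(*(p-q)[1::-1])),np.linalg.norm(p-q),p,q)
E
```

```text
hinge [ 493.28972344 -122.84428157   91.        ] side [ 495.97938773 -121.09933618   91.        ] (array([ 494.9281828 , -122.89594263,   89.99058449]), np.float64(2.879762200050597))
staple [ 523.27686077 -181.3819116   115.        ] 65.77144163083378
hinge ends [ 511.64448704 -113.43557524   91.        ] [ 475.54768913 -132.62419421   91.        ] 40.880091942044416
yaw staple 117.12475275211457 yaw hingeline -62.00543131508516
tip [ 498.18323191 -131.47355416  195.2304896 ] 2.11183295471168 104.70150778672684
blueL-top 117.0369502471796 147.42897049171995 [513.43951269   8.64872719  85.        ] [ 580.45556539 -122.6682558    85.        ]
blue-bot 117.27393463526556 144.2022545877801 [375.15097563 -64.39500468  85.        ] [ 441.23097406 -192.56568789   85.        ]
left 27.842925609133758 156.39407356699851 [513.43951269   8.64872719  85.        ] [375.15097563 -64.39500468  85.        ]
right 26.65884912702068 155.78555081704843 [ 580.45556539 -122.6682558    85.        ] [ 441.23097406 -192.56568789   85.        ]
```

Everything fits: hinge (494,-122,91), yaw about 117.3°, leaf at about 1.48 rad, leaf length measured at 104.7. The leaf closes along d = (0.459,-0.889), and tool y is already within 4.5° of that. Next I lift, shut the fingers and go to the window side of the leaf.

Request:
arm_command:
  deltas:
    - {"translation":[0,0,-0.03],"turn":[0,0,-4.5],"hand":0}
    - {"translation":[0.031,-0.024,0],"turn":[0,0,0],"hand":0}
    - {"translation":[0.031,-0.024,0],"turn":[0,0,0],"hand":0}
    - {"translation":[0.031,-0.024,0],"turn":[0,0,0],"hand":0}
    - {"translation":[0.031,-0.024,0],"turn":[0,0,0],"hand":0}
    - {"translation":[0.031,-0.024,0],"turn":[0,0,0],"hand":0}
    - {"translation":[0.031,-0.024,0],"turn":[0,0,0],"hand":0}
    - {"translation":[0.031,-0.024,0],"turn":[0,0,0],"hand":0}
    - {"translation":[0.031,-0.024,0],"turn":[0,0,0],"hand":0}
    - {"translation":[0.031,-0.024,0],"turn":[0,0,0],"hand":0}
    - {"translation":[0.031,-0.024,0],"turn":[0,0,0],"hand":0}
    - {"translation":[0.031,-0.024,0],"turn":[0,0,0],"hand":0}
    - {"translation":[0.031,-0.024,0],"turn":[0,0,0],"hand":0}
    - {"translation":[0.031,-0.024,0],"turn":[0,0,0],"hand":0}
    - {"translation":[0.031,-0.024,0],"turn":[0,0,0],"hand":0}
    - {"translation":[0,0,0],"turn":[0,0,0],"hand":0}
    - {"translation":[0,0,0],"turn":[0,0,0],"hand":0}

```text
t: 2.22
ee_pos: [473.5, -79.2, 434.4]
tcp_rot: [-3.053, -0.741, 0.001]
wrist_force: [-0.5, -0.5, -0.2]
finger_gap: 0.001
```

```bash
cat > st.py <<'E'
from h import *
from scipy.spatial.transform import Rotation as R
def rep():
    s=state();Q=R.from_rotvec(s["tcp_rot"]).as_matrix();tip=s["ee_pos"]+Q[:,2]*173
    a=np.radians(117.3);d=-np.array([np.cos(a),np.sin(a)]);e=np.array([-np.sin(a),np.cos(a)]);r=(tip-[494,-122,91])
    print("t",s["t"],"tip",tip.round(1),"u,lat,w",(r[:2]@d).round(1),(r[:2]@e).round(1),r[2].round(1),"yang",np.degrees(np.arctan2(Q[1,1],Q[0,1])).round(1),"z",Q[:,2].round(3),"F",s["wrist_force"].round(1),s["finger_gap"])
E
python3 - <<'E'
from st import *
import cv2
rep()
for n in("side","top"): cv2.imwrite(f"pics/{n}1.png",get_image(n))
E
```

```text
t 2.225 tip [473.4 -79.2 261.4] u,lat,w -47.5 -1.3 170.4 yang -62.7 z [-0.001 -0.    -1.   ] F [-0.5 -0.5 -0.2] 0.0006943842465766252
```

Run:
```python
import cv2
a=cv2.imread("pics/side1.png")[80:260,190:390];b=cv2.imread("pics/top1.png")[130:290,280:460]
import numpy as np
cv2.imwrite("pics/c1.png",np.hstack([cv2.resize(a,(400,360)),cv2.resize(b,(400,360))]))
```

```text
(no output)
```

View pics/c1.png

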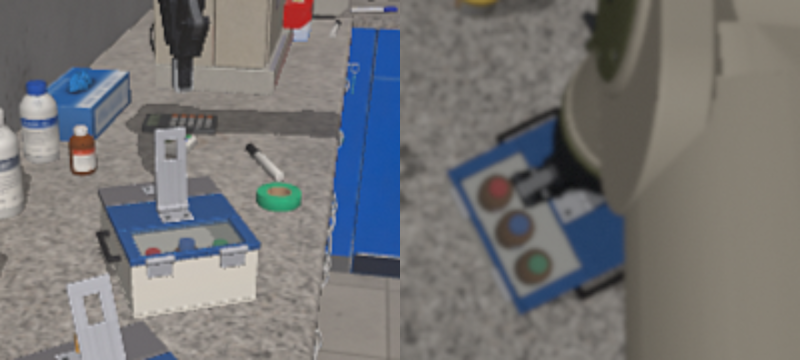

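The tip is behind the leaf on its window side and clear of it, so I descend beside it and check.

Request:
arm_command:
  deltas:
    - {"translation":[0,0,0.023],"turn":[0,0,0],"hand":0}
    - {"translation":[0,0,0.023],"turn":[0,0,0],"hand":0}
    - {"translation":[0,0,0.023],"turn":[0,0,0],"hand":0}
    - {"translation":[0,0,0.023],"turn":[0,0,0],"hand":0}
    - {"translation":[0,0,0.023],"turn":[0,0,0],"hand":0}
    - {"translation":[0,0.01,0],"turn":[0,0,0],"hand":0}
    - {"translation":[0,0,0],"turn":[0,0,0],"hand":0}

```text
t: 3.2
ee_pos: [478.8, -89.2, 320.6]
tcp_rot: [3.053, 0.737, 0.001]
wrist_force: [0.0, -0.1, -0.1]
finger_gap: 0.001
```

Run:
```python
from st import *
import cv2
rep()
a=get_image("side")[100:250,200:380];cv2.imwrite("pics/c2.png",cv2.resize(a,None,fx=4,fy=4,interpolation=cv2.INTER_CUBIC))
```

```text
t 3.2 tip [478.9 -89.3 147.6] u,lat,w -36.0 -1.6 56.6 yang -62.9 z [ 0.001 -0.    -1.   ] F [ 0.  -0.1 -0.1] 0.0007013426818653895
```

View pics/c2.png

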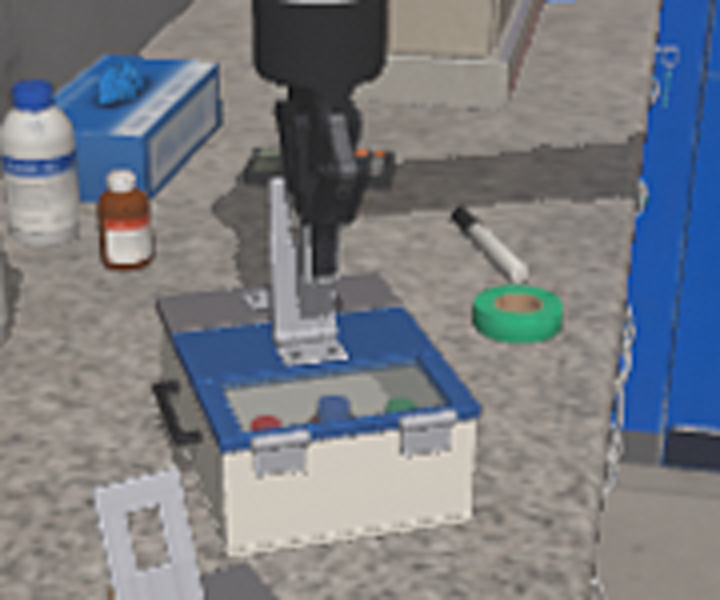

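The finger pads sit squarely in front of the leaf on the window side (crop (320,290)). Next I sweep the leaf over in an arc.

Request:
arm_command:
  deltas:
    - {"translation":[0,0.013,0.001],"turn":[0,0,0],"hand":0}
    - {"translation":[0,0.013,0.002],"turn":[0,0,0],"hand":0}
    - {"translation":[0,0.007,0.003],"turn":[0,0,0],"hand":0}
    - {"translation":[0,0.007,0.003],"turn":[0,0,0],"hand":0}
    - {"translation":[0,0.006,0.003],"turn":[0,0,0],"hand":0}
    - {"translation":[0,0.006,0.004],"turn":[0,0,0],"hand":0}
    - {"translation":[0,0.005,0.005],"turn":[0,0,0],"hand":0}
    - {"translation":[0,0.005,0.006],"turn":[0,0,0],"hand":0}
    - {"translation":[0,0.003,0.006],"turn":[0,0,0],"hand":0}
    - {"translation":[0,0.003,0.007],"turn":[0,0,0],"hand":0}
    - {"translation":[0,0,0],"turn":[0,0,0],"hand":0}
    - {"translation":[0,0,0],"turn":[0,0,0],"hand":0}

```text
t: 4.75
ee_pos: [509.4, -147.7, 279.6]
tcp_rot: [-3.052, -0.741, 0.001]
wrist_force: [-0.8, -0.5, 0.5]
finger_gap: 0.004
```

Run:
```python
from st import *
import cv2
rep()
a=get_image("side")[100:250,200:380];cv2.imwrite("pics/c3.png",cv2.resize(a,None,fx=4,fy=4,interpolation=cv2.INTER_CUBIC))
```

```text
t 4.75 tip [ 509.4 -147.7  106.6] u,lat,w 29.8 -1.9 15.6 yang -62.7 z [-0.  0. -1.] F [-0.8 -0.5  0.5] 0.003768887812770342
```

View pics/c3.png

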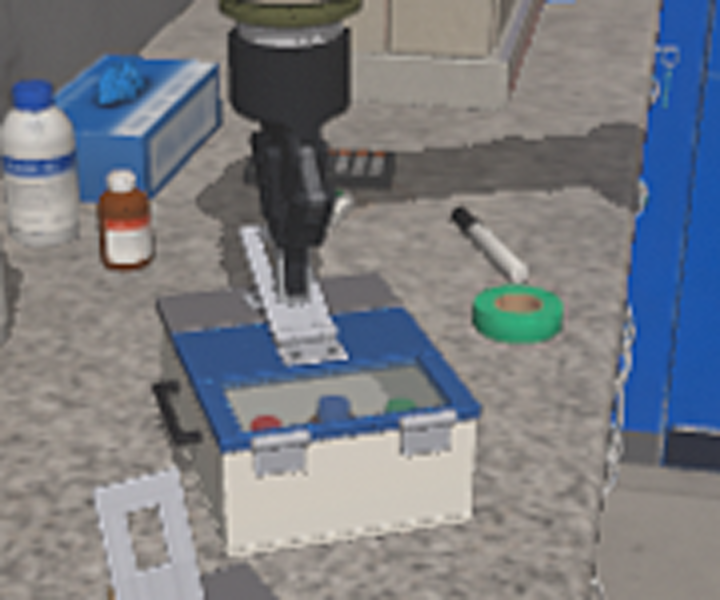

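The leaf has swung over with the finger on it, and force is under 1 N. I keep lowering at u≈36.

Request:
arm_command:
  deltas:
    - {"translation":[0,0.003,0.003],"turn":[0,0,0],"hand":0}
    - {"translation":[0,0.002,0.003],"turn":[0,0,0],"hand":0}
    - {"translation":[0,0.001,0.003],"turn":[0,0,0],"hand":0}
    - {"translation":[0,0,0.003],"turn":[0,0,0],"hand":0}
    - {"translation":[0,0,0.002],"turn":[0,0,0],"hand":0}
    - {"translation":[0,0,0],"turn":[0,0,0],"hand":0}
    - {"translation":[0,0,0],"turn":[0,0,0],"hand":0}

```text
t: 5.68
ee_pos: [512.2, -153.2, 265.6]
tcp_rot: [-3.053, -0.741, 0.0]
wrist_force: [0.1, 0.2, -0.6]
finger_gap: 0.003
```

Run:
```python
from st import *
rep()
```

```text
t 5.675 tip [ 512.1 -153.1   92.6] u,lat,w 36.0 -1.8 1.6 yang -62.7 z [-0.  0. -1.] F [ 0.1  0.2 -0.6] 0.002637875120415563
```

Request:
arm_command:
  deltas:
    - {"translation":[0,0,0.001],"turn":[0,0,0],"hand":0}
    - {"translation":[0,0,0.001],"turn":[0,0,0],"hand":0}
    - {"translation":[0,0,0],"turn":[0,0,0],"hand":0}
    - {"translation":[0,0,0],"turn":[0,0,0],"hand":0}

```text
t: 6.18
ee_pos: [512.3, -153.1, 264.9]
tcp_rot: [3.052, 0.741, 0.0]
wrist_force: [-5.2, 0.8, 11.5]
finger_gap: -0.003
```

Run:
```python
from st import *
import cv2
rep()
a=get_image("side")[130:230,220:340];cv2.imwrite("pics/c4.png",cv2.resize(a,None,fx=6,fy=6,interpolation=cv2.INTER_CUBIC))
```

```text
t 6.175 tip [ 512.3 -153.2   91.9] u,lat,w 36.1 -2.0 0.9 yang -62.7 z [ 0. -0. -1.] F [-5.2  0.8 11.5] -0.0026479496381769667
```

View pics/c4.png

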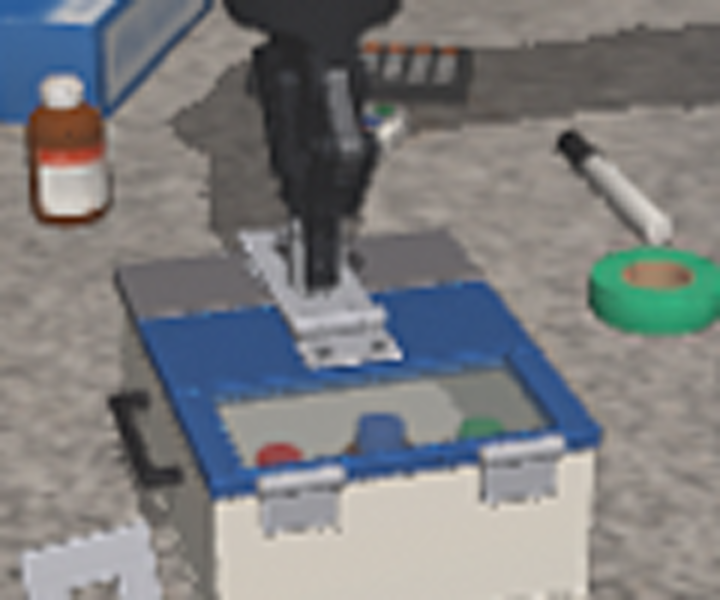

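Contact at 11.5 N with the tip at w=0.9 (closed face is +0.5). I press a touch more, then lift off and look.

Request:
arm_command:
  deltas:
    - {"translation":[0,0,0.001],"turn":[0,0,0],"hand":0}
    - {"translation":[0,0,0],"turn":[0,0,0],"hand":0}
    - {"translation":[0,0,0],"turn":[0,0,0],"hand":0}

```text
t: 6.6
ee_pos: [512.3, -153.0, 264.8]
tcp_rot: [3.052, 0.741, 0.001]
wrist_force: [-9.3, 2.4, 20.2]
finger_gap: 0.006
```

Run:
```python
from st import *
rep()
```

```text
t 6.6 tip [ 512.4 -153.2   91.8] u,lat,w 36.2 -2.0 0.8 yang -62.7 z [ 0.001 -0.001 -1.   ] F [-9.3  2.4 20.2] 0.005584913082545436
```

It is a firm stop (1 mm more commanded gave only 0.1 mm of motion). Now I retreat up and away so the top camera can see.

Request:
arm_command:
  deltas:
    - {"translation":[0,0,-0.005],"turn":[0,0,0],"hand":0}
    - {"translation":[0,0,-0.02],"turn":[0,0,0],"hand":0}
    - {"translation":[0,0,-0.035],"turn":[0,0,0],"hand":0}
    - {"translation":[0,0,-0.04],"turn":[0,0,0],"hand":0}
    - {"translation":[0,0,-0.04],"turn":[0,0,0],"hand":0}
    - {"translation":[-0.03,0.024,-0.02],"turn":[0,0,0],"hand":0}
    - {"translation":[-0.031,0.024,0],"turn":[0,0,0],"hand":0}
    - {"translation":[-0.031,0.024,0],"turn":[0,0,0],"hand":0}
    - {"translation":[-0.031,0.024,0],"turn":[0,0,0],"hand":0}
    - {"translation":[-0.031,0.024,0],"turn":[0,0,0],"hand":0}
    - {"translation":[-0.031,0.024,0],"turn":[0,0,0],"hand":0}
    - {"translation":[-0.031,0.024,0],"turn":[0,0,0],"hand":0}
    - {"translation":[-0.031,0.024,0],"turn":[0,0,0],"hand":0}
    - {"translation":[-0.031,0.024,0],"turn":[0,0,0],"hand":0}
    - {"translation":[-0.031,0.02,0],"turn":[0,0,0],"hand":0}
    - {"translation":[-0.031,0.02,0],"turn":[0,0,0],"hand":0}
    - {"translation":[0,0,0],"turn":[0,0,0],"hand":0}
    - {"translation":[0,0,0],"turn":[0,0,0],"hand":0}

```text
t: 8.85
ee_pos: [327.9, -536.3, 422.3]
tcp_rot: [-3.052, -0.742, -0.001]
wrist_force: [1.2, 0.8, -0.3]
finger_gap: -0.001
```

Run:
```python
from st import *
import cv2
rep()
a=get_image("side")[140:230,220:340];b=get_image("top");cv2.imwrite("pics/top5.png",b);b=b[160:280,300:430]
cv2.imwrite("pics/c5.png",np.hstack([cv2.resize(a,(400,300),interpolation=3),cv2.resize(b,(325,300),interpolation=3)]))
cv2.imwrite("pics/c6.png",cv2.resize(b,None,fx=5,fy=5,interpolation=2))
cv2.imwrite("pics/c7.png",cv2.resize(a,None,fx=6,fy=6,interpolation=2))
for n in("top","side"):
  h=np.array([494,-122,91.]);d=np.array([.459,-.889,0])
  for al in(0,.1,.2): print(n,al,proj(n,h+104*(np.cos(al)*d+np.sin(al)*np.array([0,0,1]))))
```

```text
t 8.85 tip [ 327.9 -536.1  249.3] u,lat,w 291.8 337.5 158.3 yang -62.7 z [ 0.     0.001 -1.   ] F [ 1.2  0.8 -0.3] -0.0006609564445985602
top 0 (np.float64(401.52621010593424), np.float64(194.7945074491914))
top 0.1 (np.float64(402.76193399212025), np.float64(193.8125958639767))
top 0.2 (np.float64(403.60013993723356), np.float64(193.0206961246398))
side 0 (np.float64(266.97398111238977), np.float64(168.3483022546796))
side 0.1 (np.float64(266.9608266113302), np.float64(164.96046081679341))
side 0.2 (np.float64(267.0375625064399), np.float64(161.7158581196339))
```

View pics/c6.png

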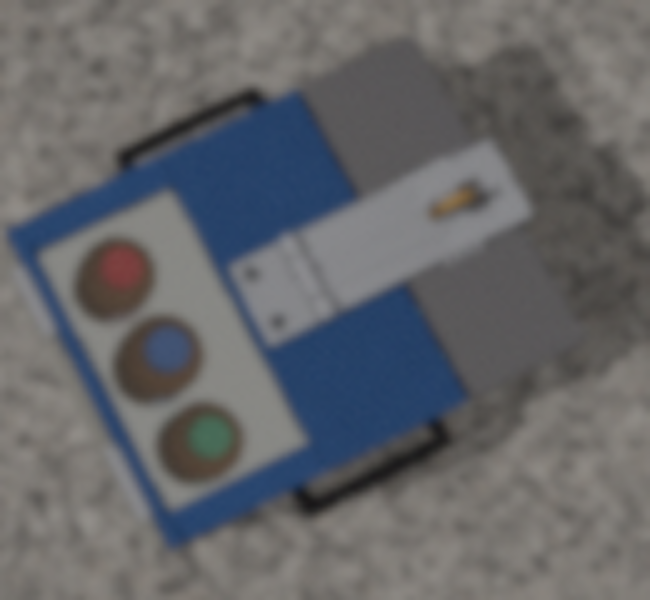

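View pics/c7.png

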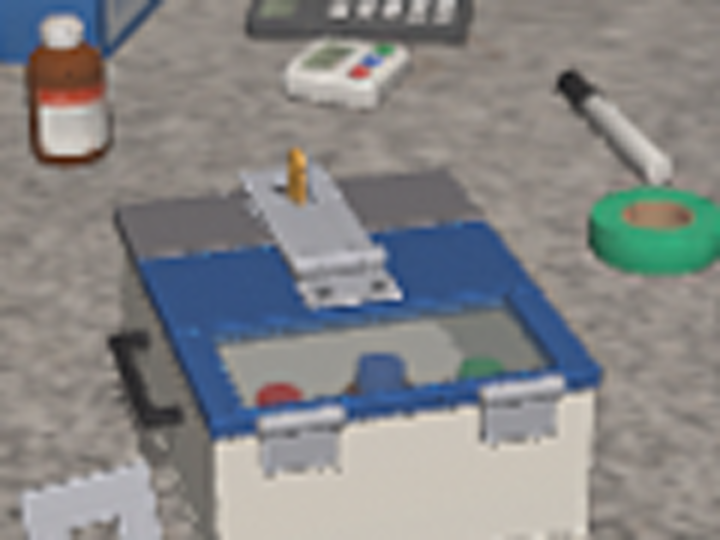

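View pics/top5.png

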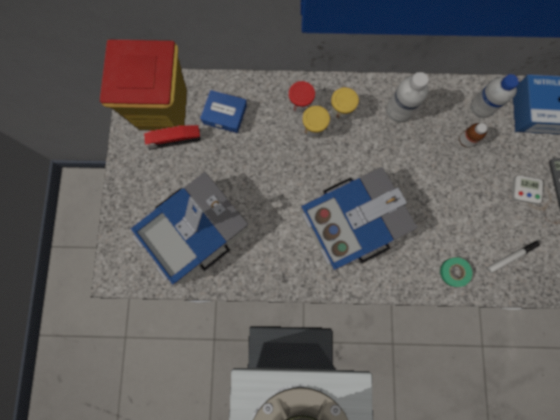

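The leaf lies flat with the brass staple standing through its slot. Its far edge in the side view is at about pixel (267.5,168), against (267.0,168.3) predicted for angle 0 (0.1 rad would give row 165). The empty box's hasp is unchanged, so I hand in.

```bash
python3 -c "
from workcell import *
print(hand_in())"
```

```text
the job is handed in; nothing more can be done
None
```

The packed box's hasp is closed: the leaf lies flat on its stop and the brass staple stands up through the slot. I swung it over with the shut fingertips, pressed it down with about 20 N near 36 mm from the hinge, and backed the arm well away. I handed in at about 9 s on the robot's clock.

- **Fully closed:** an extra 1 mm of commanded press moved the tip only 0.1 mm. Afterwards the leaf tip in the side view matched the predicted angle-0 position to within about 1 pixel.
- **Empty box:** the arm never came near it, and its hasp still stands open in the last top picture.
- **Small disagreement:** the measured tip height at contact was about 0.3 mm above the nominal closed face, which is inside the 2 mm calibration error. No check failed.

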